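# Load the glue rack and wedge it level

### The arm

A 7-joint arm with a two-finger parallel gripper is mounted at the origin on a cart in front of the work surface, level with it; the furniture and walls round the work are solid. World frame = base frame: x ahead of the robot, y to its left, z up, the work surface at z = 0. Lengths are in m, angles in rad, forces in N, time in s.
With the tool pointing down it reaches from about 0.4 to 0.75 m from the base axis. Payload 19.5 kg.
Tool frame: the origin (TCP) lies at the very end of the fingers, on their centre line; the grasp point (between the pads) lies 19 mm behind it; z points along the fingers, y is the line along which they close (so a half turn about z gives the same grasp; the last joint's range is limited). The gripper opens to 85 mm and grips with 20 to 120 N. Pads are 22 mm wide; open, the fingers measure 114 mm over their backs; the gripper's body (76 mm by 85 mm) begins 54 mm behind the grasp point. The pads swing forward as they close: fully open they stand 13 mm farther back than shut.
Start: joints at [-1.163, 0.707, -0.028, 1.485, 0.022, 0.951, -0.075], TCP at [0.25, 0.518, 0.231] pointing down, gripper open.
Joint ranges: [-2.71, 2.71], [-0.32, 2.16], [-1.57, 1.52], [0, 2.45], [-1.46, 4.6], [0, 2.02], [-2.83, 2.83]. Speed limits (rad/s): [1.89, 1.89, 2.57, 2.57, 3.01, 3.01, 3.01].

### API

Orientations are given as a 3x3 rotation matrix whose columns are the frame's x, y, z axes.
In Python, from rig import ctrl gives the robot as it stands. The module is installed in compiled form; this text tells all that it offers.
- The arm moves only by the shell command python3 -m creep 'ROWS'. ROWS is JSON, a list of rows, each an object of numbers: "wx", "wy", "wz": the turn, a rotation vector about the tool's x, y, z as a fraction of full scale; "tx", "ty", "tz": the shift along the tool's x, y, z as a fraction of full scale; "grip": the closure, from 0 (fully open) to 1 (shut). A call has 1 to 20 rows; each row is the pose to reach, as a shift and turn from the pose commanded when the call began, along the tool's axes at that moment; what a row does not reach only later rows make up. Full scale, the value 1, is 100 cm for a shift and 120 degrees for a turn. A row lasts 1/10 s, in which the tool goes at most 50 mm and 8.59 degrees, less where a joint would pass 70% of its speed; a pose out of reach is approached as far as the arm can. A call with a number of a shift or a turn outside -1 to 1 is refused whole. A call with a gripper value outside its range is refused whole. The fingers move at their own pace and stop on an object; the grip force is fixed at half the most. Time passes only in rows, so rows that repeat a pose let the fingers close. It gives the time, the measured TCP pose, the force, the opening and the grip force at its end, in the units of the state.
- ctrl.read_state(): the state, without advancing time (a new reading comes with each control period).
- ctrl.snapshot(name): name is "scene" or "side" or "wrist"; returns a dict with "color" (400x640x3 uint8, blue, green, red), "depth" (400x640 float32, m along the optical axis (not along the pixel's ray), 0 where there is no reading), "fx", "fy", "cx", "cy" (pixels), "world_from_camera" (4x4, takes a point from camera to world coordinates); the wrist camera has in their place "tool_from_camera" (4x4, takes a point from camera to tool coordinates, whose origin is the TCP and whose axes are the flange's). Camera axes: x right, y down, z forward; pixel columns grow to the right and rows downward; lengths in m; the calibration is good to about 2 mm. A picture is of the moment at which its call begins: read the wrist's pose just before it.
- ctrl.sign_off(): hands the job in; it is judged then, once.
The state is a dict: "t": time; "joint_pos": joint angles; "joint_velocities": joint speeds; "joint_torque": joint torques, N m; "tool_pos": TCP position; "ee_rot": TCP orientation; "contact_force": force on the tool from outside, world axes, zero at the start; "wrist_torque": the same for the moment, N m; "width": finger opening in m; "gripper_force": force on a finger pad.
Only numpy, scipy, OpenCV 4.12 (cv2) and the standard library are available. Lean on these libraries where they do the work, as an engineer would, in place of code of your own. Each camera call takes 0.05 s, during which the arm holds its last target. There are 200 camera calls.

### The job

Stand the white glue bottle and the yellow-and-blue glue stick upright in the wooden rack, one in each cell, and let go of them. Then take the blue wedge by its orange grip and, with it flat on the worktop, push its thin end in under the sagging front edge of the rack until that edge just lifts off the runners and the rack stands level (the edge comes up about 6 mm). The job finishes while you are still holding the wedge there by its grip; do not lift the rack with the hand or jack it up too far, and leave the tape roll, marker and spool alone.

Things in the scene. Friction and masses are not known exactly. Their poses are not given: they have to be found in the camera images.
- base: Fixed dark wood base of the rack: two runners 15 mm high, 106 mm clear between them, cross bar and 34 mm steel hinge lugs at the back; footprint x -100 to +80, y -88 to +88 mm. Origin on the worktop under the middle between the cells. x points level from the open front to the hinged back (the way the wedge is pushed; 60 to 95 degrees left of straight ahead), y along the two cells, z up.
- rack (a joint): Tilt of the two-cell rack on its hinge (rad): 0 = front edge down on the runners, sagging forward by 0.04; 0.04 = level; more = front too high. Hinge line at base x +60 mm, 22 mm up; the front edge is 160 mm from it, so 0.04 is 6.4 mm of lift. It turns freely and falls back under its weight (about 0.6 kg).
- lip (a point): Middle of the lower front edge of the rack's floor board (140 mm wide, 8 mm thick), under which the wedge goes: 15.6 mm above the worktop at joint 0, 22 mm when level. The board is bare for 64 mm behind the edge, then the cells begin. Beneath it, between the runners, all is free back to the cross bar, 165 mm behind the edge.
- cell_a (a point): Centre of the floor of one cell of the rack (the cell on the base's +y side). The cell is 56 x 56 mm inside, open at the top, walls 28 mm high and 6 mm thick; floor about 26 to 28 mm above the worktop. x and y as those of the base, tilted with the rack.
- cell_b (a point): The same for the other cell (-y side), 62 mm from cell_a.
- wedge: Loose blue plastic wedge with orange grip block, 100 mm long, 28 wide, 0.13 kg, lying flat. Origin: centre of its underside; x to the thin end, z up. Thin end at x +50 mm, 5 mm thick; the top rises 3 mm per 10 mm to 26 mm at x -20, where the grip block begins. It is 15.6 mm high (touches the rack edge) at x +15 and 22 mm (rack level) at x -7.
- wedge_grip (a point): Centre of the orange grip block (30 mm along the wedge, 28 mm across, 45 mm high, from the worktop up), half-way up; 85 mm behind the thin end. Axes as the wedge's. To be gripped across its 28 mm width (along y).
- bottle_mid (a point): Point on the axis of the loose white squeeze bottle with an orange nozzle cap, 60 mm above its underside (half-way up). Round, 42 mm in diameter up to about 60 mm, then a rounded shoulder narrowing to 24 mm at 89 mm, cap to 120 mm. About 0.11 kg, standing, z up.
- stick_mid (a point): Point on the axis of the loose yellow-and-blue glue stick, 47.5 mm above its underside (half-way up). Round, 30 mm in diameter, 95 mm tall, standing, z up.
- bottle_w: The white bottle itself, origin at the centre of its underside.
- gstick: The glue stick itself, origin at the centre of its underside.
- tape_pink: Pink tape roll lying flat, 94 mm wide, 16 mm high; leave alone. Origin at the centre of its underside.
- marker_red: Red marker lying at the left of the rack, 140 mm long, 15 mm thick; leave alone. Origin at the centre of its underside.
- spool_y: Small spool of yellow thread, standing, 29 mm wide, 48 mm tall; leave alone. Origin at the centre of its underside.
Things that resemble listed ones, but are neither listed nor needed, are in the scene too. Leave any green look-alike of the bottle_w alone.

How it is judged:
By the outcome, as a careful person would: the job done as asked, in the order asked, and still so for the second after the job is handed in, while the arm keeps its last pose, push and grip.
It also fails if it takes over 72 s, if anything falls off the work surface, if the arm or the gripper's body presses on something with over 40 N, if the wrist force passes 120 N, or if a joint passes its speed limit or range.

## Working session

There is one attempt and no reset: what is moved stays moved. The work goes in short steps, Python scripts to look and compute and a shell command to move; the robot and the scene stay as the last step left them, time stands still between calls to the robot, and variables do not carry over. Pictures are saved under pics/ and viewed, at most 10 in all, crops included, and the job is handed in when it is done.

```bash
mkdir -p pics; python3 - <<'E'
from rig import ctrl
import cv2,numpy as np,pickle
s=ctrl.read_state();print(s['t'],s['tool_pos'],s['ee_rot'],s['width'])
for n in('scene','side'):
    d=ctrl.snapshot(n);pickle.dump(d,open(f'{n}.pkl','wb'));cv2.imwrite(f'pics/{n}0.png',d['color'])
    print(n,d['fx'],d['cx'],d['cy'],np.round(d['world_from_camera'],3))
E
```

```text
0.0 [0.24990708 0.5175578  0.23081687] [[-9.00519997e-01  4.34814358e-01 -4.56972463e-04]
 [ 4.34814596e-01  9.00519401e-01 -1.03687246e-03]
 [-3.93344630e-05 -1.13242268e-03 -9.99999358e-01]] 0.0858530510737474
scene 477.4360975537039 320.9126341572085 207.47760613276398 [[-0.461 -0.55   0.696 -0.383]
 [-0.887  0.277 -0.369  0.512]
 [ 0.01  -0.788 -0.616  0.921]
 [ 0.     0.     0.     1.   ]]
side 361.6191523477635 323.9863991988184 207.83118462359462 [[ 0.995 -0.01   0.097  0.449]
 [-0.093 -0.376  0.922 -1.072]
 [ 0.027 -0.927 -0.375  0.53 ]
 [ 0.     0.     0.     1.   ]]
```

View pics/scene0.png

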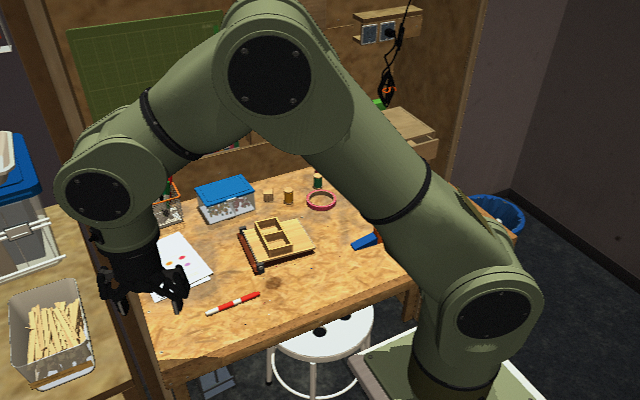

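View pics/side0.png

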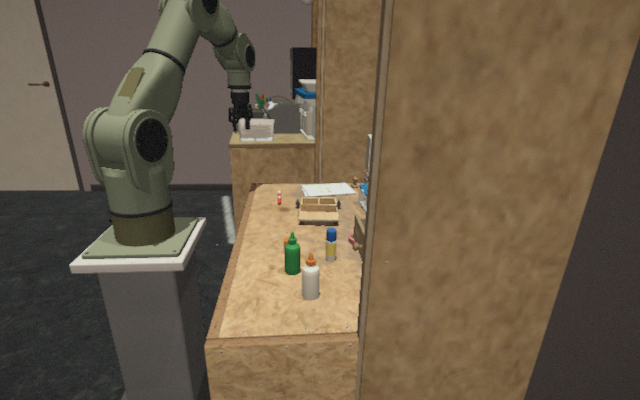

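The scene view shows the rack at (270,240), the blue wedge at (365,240) partly behind the arm, the tape at (321,200), the marker at (232,303) and the small spools at about (289,196). The side view shows a green bottle (292,257), a white bottle with an orange cap (311,279) and the yellow-blue stick (331,245). Only the one at (311,279) is white with an orange nozzle. I'll measure it and confirm it in an enlarged crop.

```bash
cat > h.py <<'E'
import numpy as np,cv2
def cloud(d,T=None):
    T=d['world_from_camera'] if T is None else T
    v,u=np.mgrid[:400,:640];z=d['depth']
    p=np.stack([(u-d['cx'])/d['fx']*z,(v-d['cy'])/d['fy']*z,z],-1)@T[:3,:3].T+T[:3,3]
    p[z==0]=np.nan
    return p
def hsv(d): return cv2.cvtColor(d['color'],cv2.COLOR_BGR2HSV)
E
python3 - <<'E'
import pickle,cv2,numpy as np
from h import *
d=pickle.load(open('side.pkl','rb'));P=cloud(d)
for n,(u,v) in dict(white=(311,285),green=(292,262),sticky=(331,253),stickb=(331,235),wedge=(286,242),tablew=(311,310),rack=(319,217),cellwall=(320,203)).items(): print(n,np.round(P[v,u],3))
def reg(n,u0,u1,v0,v1,zmin):
    q=P[v0:v1,u0:u1].reshape(-1,3);q=q[q[:,2]>zmin];print(n,len(q),np.round(np.percentile(q,[2,50,98],axis=0),3).tolist())
reg('white',301,321,252,300,.01);reg('stick',325,338,226,263,.01)
e=pickle.load(open('scene.pkl','rb'));Q=cloud(e)
for n,(u,v) in dict(wedge=(365,243),rackfront=(313,250),rackback=(238,235),spool=(289,196),can=(318,180),blk=(268,196)).items(): print(n,np.round(Q[v,u],3))
a=cv2.resize(d['color'][190:305,240:360],None,fx=3.3,fy=5.2*0.635)
b=cv2.resize(e['color'][165:280,220:395],None,fx=3.3,fy=3.3)
a=cv2.resize(a,(int(a.shape[1]*.5),b.shape[0])) if 0 else a
h=min(a.shape[0],b.shape[0]);m=np.hstack([a[:h],b[:h]]);m=cv2.resize(m,(800,int(m.shape[0]*800/m.shape[1])));cv2.imwrite('pics/crop1.png',m)
E
```

```text
white [ 0.499 -0.357  0.044]
green [ 0.456 -0.246  0.042]
sticky [ 0.566 -0.179  0.029]
stickb [ 0.564 -0.181  0.086]
wedge [ 0.44  -0.129  0.04 ]
tablew [ 0.497 -0.394  0.002]
rack [0.554 0.085 0.025]
cellwall [0.566 0.19  0.037]
white 658 [[0.476, -0.359, 0.012], [0.496, -0.352, 0.061], [0.516, -0.335, 0.113]]
stick 311 [[0.55, -0.181, 0.014], [0.563, -0.176, 0.059], [0.578, -0.16, 0.098]]
wedge [ 0.441 -0.065  0.016]
rackfront [0.494 0.072 0.002]
rackback [0.632 0.242 0.017]
spool [0.722 0.041 0.029]
can [ 0.746 -0.073  0.04 ]
blk [0.763 0.095 0.02 ]
```

View pics/crop1.png

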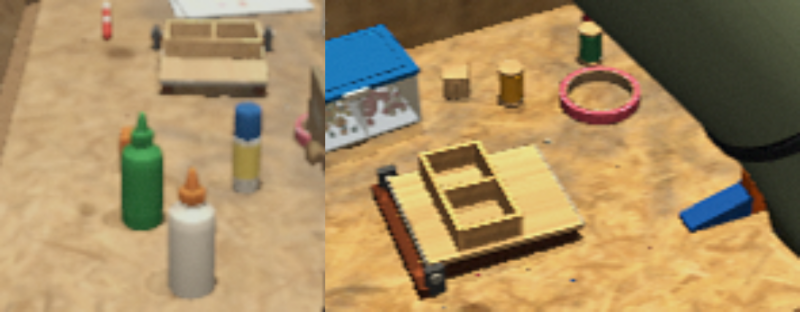

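The crop confirms that the white bottle with the orange cap is the rightmost in the side view, and the green look-alike stands beside it. The wedge's orange grip is hidden behind the green bottle and under the arm. Heights fit: the bottle top is about 0.115 and the stick about 0.098. Next I'll fit the rack pose.

```bash
cat >> h.py <<'E'
from scipy.spatial.transform import Rotation as Ro
def pose(phi,th,flip=1):
    "tool z tilted th deg from down towards heading phi deg; fingers close across heading"
    p,t=np.radians([phi,th]);z=np.array([np.sin(t)*np.cos(p),np.sin(t)*np.sin(p),-np.cos(t)])
    y=flip*np.array([-np.sin(p),np.cos(p),0]);return np.stack([np.cross(y,z),y,z],1)
def row(s,pt,R,grasp=True):
    "row values from state s to put the grasp point (or TCP) at pt with rotation R"
    R0=np.array(s['ee_rot']);pt=np.array(pt,float)
    if grasp: pt=pt+0.019*R[:,2]
    t=R0.T@(pt-s['tool_pos']);w=Ro.from_matrix(R0.T@R).as_rotvec()/np.radians(120)
    return dict(zip(['tx','ty','tz','wx','wy','wz'],np.round(np.r_[t,w],3).tolist())), 'n50mm=%.1f nrot=%.1f'%(np.linalg.norm(t)/.05,np.linalg.norm(w)*120/8.59)
E
python3 - <<'E'
import pickle
from h import *
for f in('scene','side'):
    d=pickle.load(open(f+'.pkl','rb'));P=cloud(d);H=hsv(d)
    m=(abs(P[...,0]-.57)<.13)&(abs(P[...,1]-.16)<.13)
    for lo,hi in((.046,.066),(.02,.032)):
        q=P[m&(P[...,2]>lo)&(P[...,2]<hi)]
        r=cv2.minAreaRect((q[:,:2]*1000).astype(np.float32));print(f,lo,len(q),np.median(q,0).round(3),r,cv2.boxPoints(r).round(0).tolist())
    if f=='scene':
        b=(H[...,0]>100)&(H[...,0]<125)&(H[...,1]>150)&(abs(P[...,1]+.05)<.1)&(P[...,0]<.6)&(P[...,2]<.05);q=P[b]
        print('blue',len(q),q.min(0).round(3),q.max(0).round(3));r=cv2.minAreaRect((q[:,:2]*1000).astype(np.float32));print(r,cv2.boxPoints(r).round(0).tolist())
E
```

```text
scene 0.046 433 [0.555 0.168 0.053] ((557.5426635742188, 165.59373474121094), (69.10794830322266, 136.02011108398438), 86.40068817138672) [[487.0, 135.0], [623.0, 127.0], [628.0, 196.0], [492.0, 204.0]]
scene 0.02 1478 [0.547 0.149 0.027] ((553.4879760742188, 153.17811584472656), (175.91981506347656, 174.377685546875), 86.74356079101562) [[461.0, 70.0], [636.0, 60.0], [646.0, 236.0], [471.0, 246.0]]
blue 257 [ 0.435 -0.102  0.   ] [ 0.467 -0.03   0.029]
((449.833740234375, -66.76628112792969), (71.91582489013672, 30.66016387939453), 84.555908203125) [[431.0, -101.0], [462.0, -104.0], [469.0, -32.0], [438.0, -30.0]]
side 0.046 265 [0.555 0.167 0.054] ((554.3973388671875, 162.98095703125), (77.01978302001953, 128.2884063720703), 84.65377807617188) [[487.0, 131.0], [615.0, 119.0], [622.0, 195.0], [494.0, 207.0]]
side 0.02 447 [0.549 0.098 0.027] ((548.833740234375, 146.6495361328125), (175.4850311279297, 173.80068969726562), 82.49308776855469) [[451.0, 71.0], [624.0, 48.0], [646.0, 222.0], [474.0, 245.0]]
```

```bash
python3 - <<'E'
from h import *
from rig import ctrl
s=ctrl.read_state()
for f in(1,-1):
    R=pose(-4,50,f);g=np.array([.496,-.337,.048])
    print(row(s,[.5,.1,.32],R)); print(row(s,g-.14*R[:,2]+[0,0,.05],R))
E
```

```text
({'tx': -0.42, 'ty': -0.262, 'tz': -0.077, 'wx': -0.08, 'wy': -0.412, 'wz': -0.169}, 'n50mm=10.0 nrot=6.3')
({'tx': -0.507, 'ty': -0.697, 'tz': 0.056, 'wx': -0.08, 'wy': -0.412, 'wz': -0.169}, 'n50mm=17.3 nrot=6.3')
({'tx': -0.42, 'ty': -0.262, 'tz': -0.077, 'wx': -0.563, 'wy': 0.109, 'wz': 1.207}, 'n50mm=10.0 nrot=18.7')
({'tx': -0.507, 'ty': -0.697, 'tz': 0.056, 'wx': -0.563, 'wy': 0.109, 'wz': 1.207}, 'n50mm=17.3 nrot=18.7')
```

```bash
python3 -m creep '[{"tx":-0.42,"ty":-0.262,"tz":-0.077,"wx":-0.08,"wy":-0.412,"wz":-0.169,"grip":0},{"tx":-0.42,"ty":-0.262,"tz":-0.077,"wx":-0.08,"wy":-0.412,"wz":-0.169,"grip":0},{"tx":-0.42,"ty":-0.262,"tz":-0.077,"wx":-0.08,"wy":-0.412,"wz":-0.169,"grip":0},{"tx":-0.42,"ty":-0.262,"tz":-0.077,"wx":-0.08,"wy":-0.412,"wz":-0.169,"grip":0},{"tx":-0.42,"ty":-0.262,"tz":-0.077,"wx":-0.08,"wy":-0.412,"wz":-0.169,"grip":0},{"tx":-0.42,"ty":-0.262,"tz":-0.077,"wx":-0.08,"wy":-0.412,"wz":-0.169,"grip":0},{"tx":-0.42,"ty":-0.262,"tz":-0.077,"wx":-0.08,"wy":-0.412,"wz":-0.169,"grip":0},{"tx":-0.42,"ty":-0.262,"tz":-0.077,"wx":-0.08,"wy":-0.412,"wz":-0.169,"grip":0},{"tx":-0.42,"ty":-0.262,"tz":-0.077,"wx":-0.08,"wy":-0.412,"wz":-0.169,"grip":0},{"tx":-0.42,"ty":-0.262,"tz":-0.077,"wx":-0.08,"wy":-0.412,"wz":-0.169,"grip":0},{"tx":-0.42,"ty":-0.262,"tz":-0.077,"wx":-0.08,"wy":-0.412,"wz":-0.169,"grip":0},{"tx":-0.42,"ty":-0.262,"tz":-0.077,"wx":-0.08,"wy":-0.412,"wz":-0.169,"grip":0}]'
python3 - <<'E'
from h import *
from rig import ctrl
s=ctrl.read_state();print(np.round(s['joint_pos'],2))
R=pose(-4,50);g=np.array([.496,-.337,.048])
print(row(s,g-.14*R[:,2]+[0,0,.05],R))
E
```

```text
t: 1.3
tool_pos: [0.4454, 0.1936, 0.2768]
ee_rot: [[-0.684, 0.144, 0.715], [0.036, 0.986, -0.164], [-0.728, -0.086, -0.68]]
contact_force: [0.3, -0.5, -0.3]
width: 0.0856
gripper_force: 0.0
[-1.23  0.57  0.54  2.38  1.99  0.46 -1.3 ]
({'tx': 0.083, 'ty': -0.514, 'tz': 0.125, 'wx': -0.054, 'wy': -0.027, 'wz': 0.007}, 'n50mm=10.7 nrot=0.9')
```

```bash
python3 -m creep '[{"tx":0.083,"ty":-0.514,"tz":0.125,"wx":-0.054,"wy":-0.027,"wz":0.007,"grip":0},{"tx":0.083,"ty":-0.514,"tz":0.125,"wx":-0.054,"wy":-0.027,"wz":0.007,"grip":0},{"tx":0.083,"ty":-0.514,"tz":0.125,"wx":-0.054,"wy":-0.027,"wz":0.007,"grip":0},{"tx":0.083,"ty":-0.514,"tz":0.125,"wx":-0.054,"wy":-0.027,"wz":0.007,"grip":0},{"tx":0.083,"ty":-0.514,"tz":0.125,"wx":-0.054,"wy":-0.027,"wz":0.007,"grip":0},{"tx":0.083,"ty":-0.514,"tz":0.125,"wx":-0.054,"wy":-0.027,"wz":0.007,"grip":0},{"tx":0.083,"ty":-0.514,"tz":0.125,"wx":-0.054,"wy":-0.027,"wz":0.007,"grip":0},{"tx":0.083,"ty":-0.514,"tz":0.125,"wx":-0.054,"wy":-0.027,"wz":0.007,"grip":0},{"tx":0.083,"ty":-0.514,"tz":0.125,"wx":-0.054,"wy":-0.027,"wz":0.007,"grip":0},{"tx":0.083,"ty":-0.514,"tz":0.125,"wx":-0.054,"wy":-0.027,"wz":0.007,"grip":0},{"tx":0.083,"ty":-0.514,"tz":0.125,"wx":-0.054,"wy":-0.027,"wz":0.007,"grip":0},{"tx":0.083,"ty":-0.514,"tz":0.125,"wx":-0.054,"wy":-0.027,"wz":0.007,"grip":0},{"tx":0.083,"ty":-0.514,"tz":0.125,"wx":-0.054,"wy":-0.027,"wz":0.007,"grip":0}]'
python3 - <<'E'
from h import *
from rig import ctrl
s=ctrl.read_state();print(np.round(s['joint_pos'],2),np.round(s['joint_velocities'],2))
R=pose(-4,50);g=np.array([.496,-.337,.048])
print(row(s,g-.14*R[:,2]+[0,0,.05],R),row(s,g,R))
d=ctrl.snapshot('wrist');T=np.eye(4);T[:3,:3]=s['ee_rot'];T[:3,3]=s['tool_pos'];P=cloud(d,T@d['tool_from_camera'])
H=hsv(d);cv2.imwrite('pics/w1.png',d['color'])
m=(abs(P[...,0]-.496)<.06)&(abs(P[...,1]+.337)<.06)&(P[...,2]>.02)&(P[...,2]<.055);q=P[m]
print(len(q),np.round(np.percentile(q,[1,50,99],axis=0),3))
# circle fit r=21mm
from scipy.optimize import least_squares
r=least_squares(lambda c:np.hypot(q[:,0]-c[0],q[:,1]-c[1])-.021,[.496,-.337],loss='soft_l1',f_scale=.002);print(r.x,np.abs(r.fun).mean())
E
```

```text
t: 2.6
tool_pos: [0.5294, 0.1393, 0.1806]
ee_rot: [[-0.651, 0.093, 0.753], [0.049, 0.996, -0.08], [-0.757, -0.015, -0.653]]
contact_force: [-0.4, 0.2, 0.1]
width: 0.0852
gripper_force: 0.0
[ 0.04  1.26 -1.57  2.45  1.9   2.02 -0.84] [ 0.92  0.22 -0.   -0.01  0.73  0.03  1.06]
({'tx': 0.062, 'ty': -0.479, 'tz': -0.054, 'wx': -0.013, 'wy': -0.006, 'wz': -0.002}, 'n50mm=9.7 nrot=0.2') ({'tx': 0.098, 'ty': -0.475, 'tz': 0.118, 'wx': -0.013, 'wy': -0.006, 'wz': -0.002}, 'n50mm=10.0 nrot=0.2')Traceback (most recent call last):
  File "<stdin>", line 9, in <module>
    return _quantile_unchecked(
        a, q, axis, out, overwrite_input, method, keepdims, weights)
    return _ureduce(a,
                    func=_quantile_ureduce_func,
    ...<5 lines>...
                    overwrite_input=overwrite_input,
                    method=method)
    r = func(a, **kwargs)
    result = _quantile(arr,
                       quantiles=q,
    ...<2 lines>...
                       out=out,
                       weights=wgt)
    slices_having_nans = np.isnan(arr[-1, ...])
                                  ~~~^^^^^^^^^
IndexError: index -1 is out of bounds for axis 0 with size 0
```

View pics/w1.png

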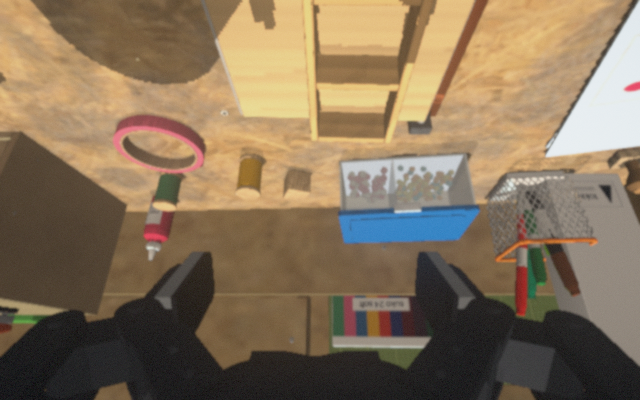

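The wrist view shows the rack (350,60), tape and spools, so the arm hasn't reached the bottle. It has run into joint limits (j3, j4, j6), because the tilt is too strong this close in. I'll unfold with the tool pointing down first, then use a milder tilt.

```bash
python3 - <<'E'
from h import *
from rig import ctrl
s=ctrl.read_state();print(row(s,[.58,.05,.27],pose(0,0)))
E
```

```text
({'tx': -0.089, 'ty': -0.08, 'tz': -0.002, 'wx': -0.029, 'wy': 0.411, 'wz': -0.039}, 'n50mm=2.4 nrot=5.8')
```

```bash
python3 -m creep '[{"tx":-0.089,"ty":-0.08,"tz":0,"wx":-0.029,"wy":0.411,"wz":-0.039,"grip":0},{"tx":-0.089,"ty":-0.08,"tz":0,"wx":-0.029,"wy":0.411,"wz":-0.039,"grip":0},{"tx":-0.089,"ty":-0.08,"tz":0,"wx":-0.029,"wy":0.411,"wz":-0.039,"grip":0},{"tx":-0.089,"ty":-0.08,"tz":0,"wx":-0.029,"wy":0.411,"wz":-0.039,"grip":0},{"tx":-0.089,"ty":-0.08,"tz":0,"wx":-0.029,"wy":0.411,"wz":-0.039,"grip":0},{"tx":-0.089,"ty":-0.08,"tz":0,"wx":-0.029,"wy":0.411,"wz":-0.039,"grip":0},{"tx":-0.089,"ty":-0.08,"tz":0,"wx":-0.029,"wy":0.411,"wz":-0.039,"grip":0},{"tx":-0.089,"ty":-0.08,"tz":0,"wx":-0.029,"wy":0.411,"wz":-0.039,"grip":0},{"tx":-0.089,"ty":-0.08,"tz":0,"wx":-0.029,"wy":0.411,"wz":-0.039,"grip":0},{"tx":-0.089,"ty":-0.08,"tz":0,"wx":-0.029,"wy":0.411,"wz":-0.039,"grip":0}]'
python3 - <<'E'
from h import *
from rig import ctrl
s=ctrl.read_state();print(np.round(s['joint_pos'],2),np.round(s['joint_velocities'],2))
g=np.array([.496,-.337,.048])
print(row(s,g+[0,0,.2],pose(-20,0)),row(s,g+[0,0,.15],pose(-20,35)))
E
```

```text
t: 3.65
tool_pos: [0.5793, 0.0576, 0.2508]
ee_rot: [[-1.0, -0.006, 0.001], [-0.006, 1.0, 0.004], [-0.001, 0.004, -1.0]]
contact_force: [0.7, -0.6, 0.3]
width: 0.0856
gripper_force: 0.0
[ 0.39  1.04 -1.48  1.41  1.03  1.57  0.58] [ 0.   -0.02 -0.01  0.03  0.   -0.01 -0.01]
({'tx': 0.086, 'ty': -0.394, 'tz': 0.02, 'wx': 0.002, 'wy': 0.0, 'wz': 0.17}, 'n50mm=8.1 nrot=2.4') ({'tx': 0.076, 'ty': -0.398, 'tz': 0.067, 'wx': 0.054, 'wy': -0.288, 'wz': 0.164}, 'n50mm=8.2 nrot=4.7')
```

```bash
python3 -m creep '[{"tx":0.086,"ty":-0.394,"tz":0.02,"wx":0.002,"wz":0.17,"grip":0},{"tx":0.086,"ty":-0.394,"tz":0.02,"wx":0.002,"wz":0.17,"grip":0},{"tx":0.086,"ty":-0.394,"tz":0.02,"wx":0.002,"wz":0.17,"grip":0},{"tx":0.086,"ty":-0.394,"tz":0.02,"wx":0.002,"wz":0.17,"grip":0},{"tx":0.086,"ty":-0.394,"tz":0.02,"wx":0.002,"wz":0.17,"grip":0},{"tx":0.086,"ty":-0.394,"tz":0.02,"wx":0.002,"wz":0.17,"grip":0},{"tx":0.086,"ty":-0.394,"tz":0.02,"wx":0.002,"wz":0.17,"grip":0},{"tx":0.086,"ty":-0.394,"tz":0.02,"wx":0.002,"wz":0.17,"grip":0},{"tx":0.086,"ty":-0.394,"tz":0.02,"wx":0.002,"wz":0.17,"grip":0},{"tx":0.086,"ty":-0.394,"tz":0.02,"wx":0.002,"wz":0.17,"grip":0},{"tx":0.086,"ty":-0.394,"tz":0.02,"wx":0.002,"wz":0.17,"grip":0},{"tx":0.086,"ty":-0.394,"tz":0.02,"wx":0.002,"wz":0.17,"grip":0}]'
cat >> h.py <<'E'
def wrist(ctrl,name=None):
    s=ctrl.read_state();d=ctrl.snapshot('wrist');T=np.eye(4);T[:3,:3]=s['ee_rot'];T[:3,3]=s['tool_pos']
    if name: cv2.imwrite('pics/'+name,d['color'])
    return s,d,cloud(d,T@d['tool_from_camera'])
def circ(P,c,r,lo,hi,w=.04):
    from scipy.optimize import least_squares
    m=(np.hypot(P[...,0]-c[0],P[...,1]-c[1])<w)&(P[...,2]>lo)&(P[...,2]<hi);q=P[m]
    if len(q)<20: return len(q)
    f=least_squares(lambda c:np.hypot(q[:,0]-c[0],q[:,1]-c[1])-r,c,loss='soft_l1',f_scale=.002)
    return len(q),f.x.round(4),np.abs(f.fun).mean().round(4),q.min(0).round(3),q.max(0).round(3)
E
python3 - <<'E'
from h import *
from rig import ctrl
s,d,P=wrist(ctrl,'w2.png');print(np.round(s['joint_pos'],2))
print(circ(P,[.496,-.337],.021,.02,.055),circ(P,[.496,-.337],.021,.1,.13))
g=np.array([.496,-.337,.048])
print(row(s,g+[0,0,.12],pose(-20,35)))
E
```

```text
[ 0.39  1.04 -1.48  1.41  1.03  1.57  0.58]
0 0
({'tx': 0.076, 'ty': -0.398, 'tz': 0.097, 'wx': 0.054, 'wy': -0.288, 'wz': 0.164}, 'n50mm=8.3 nrot=4.7')invalid input at $[0]: expected keys wx, wy, wz, tx, ty, tz, grip
```

View pics/w2.png

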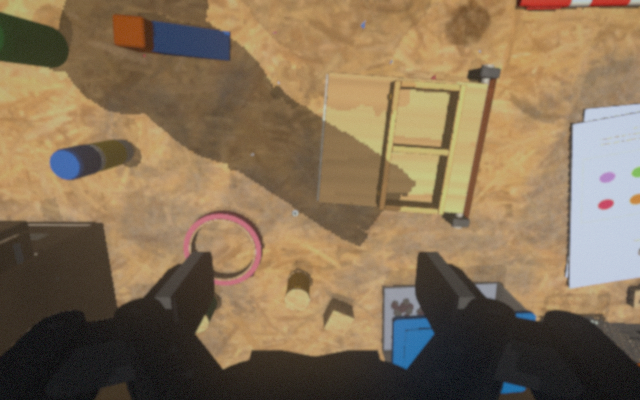

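The call was refused because every key is required, so nothing moved. The picture is still useful: wedge grip at (132,32), thin end at (230,45), stick at (70,160), rack at (400,145).

```bash
python3 -m creep '[{"tx":0.086,"ty":-0.394,"tz":0.02,"wx":0,"wy":0,"wz":0.17,"grip":0},{"tx":0.086,"ty":-0.394,"tz":0.02,"wx":0,"wy":0,"wz":0.17,"grip":0},{"tx":0.086,"ty":-0.394,"tz":0.02,"wx":0,"wy":0,"wz":0.17,"grip":0},{"tx":0.086,"ty":-0.394,"tz":0.02,"wx":0,"wy":0,"wz":0.17,"grip":0},{"tx":0.086,"ty":-0.394,"tz":0.02,"wx":0,"wy":0,"wz":0.17,"grip":0},{"tx":0.086,"ty":-0.394,"tz":0.02,"wx":0,"wy":0,"wz":0.17,"grip":0},{"tx":0.086,"ty":-0.394,"tz":0.02,"wx":0,"wy":0,"wz":0.17,"grip":0},{"tx":0.086,"ty":-0.394,"tz":0.02,"wx":0,"wy":0,"wz":0.17,"grip":0},{"tx":0.086,"ty":-0.394,"tz":0.02,"wx":0,"wy":0,"wz":0.17,"grip":0},{"tx":0.086,"ty":-0.394,"tz":0.02,"wx":0,"wy":0,"wz":0.17,"grip":0},{"tx":0.086,"ty":-0.394,"tz":0.02,"wx":0,"wy":0,"wz":0.17,"grip":0},{"tx":0.086,"ty":-0.394,"tz":0.02,"wx":0,"wy":0,"wz":0.17,"grip":0}]'
python3 - <<'E'
from h import *
from rig import ctrl
s,d,P=wrist(ctrl,'w3.png');print(np.round(s['joint_pos'],2))
print(circ(P,[.496,-.337],.021,.02,.055),circ(P,[.496,-.337],.021,.1,.13))
H=hsv(d)
b=(H[...,0]>100)&(H[...,0]<125)&(H[...,1]>150)&(P[...,2]<.05)&(P[...,0]<.52);print(b.sum())
g=np.array([.496,-.337,.048])
print(row(s,g+[0,0,.12],pose(-20,35)),row(s,g+[0,0,.014],pose(-20,35)))
E
```

```text
t: 4.9
tool_pos: [0.4962, -0.3359, 0.2299]
ee_rot: [[-0.94, 0.341, 0.001], [0.341, 0.94, 0.003], [0.0, 0.003, -1.0]]
contact_force: [0.2, -0.6, 0.8]
width: 0.0854
gripper_force: 0.0
[ 1.07  1.09 -1.48  1.37  1.08  1.58  0.94]
(179, array([ 0.4968, -0.3361]), np.float64(0.0002), array([ 0.476, -0.351,  0.02 ]), array([ 0.502, -0.315,  0.055])) (519, array([ 0.5136, -0.3411]), np.float64(0.0039), array([ 0.485, -0.347,  0.1  ]), array([ 0.507, -0.326,  0.122]))
1215
({'tx': -0.011, 'ty': -0.001, 'tz': 0.077, 'wx': 0.002, 'wy': -0.292, 'wz': 0.0}, 'n50mm=1.6 nrot=4.1') ({'tx': -0.011, 'ty': -0.002, 'tz': 0.183, 'wx': 0.002, 'wy': -0.292, 'wz': 0.0}, 'n50mm=3.7 nrot=4.1')
```

```bash
python3 -m creep '[{"tx":-0.01,"ty":0,"tz":0.05,"wx":0.002,"wy":-0.292,"wz":0,"grip":0},{"tx":-0.01,"ty":0,"tz":0.05,"wx":0.002,"wy":-0.292,"wz":0,"grip":0},{"tx":-0.01,"ty":0,"tz":0.05,"wx":0.002,"wy":-0.292,"wz":0,"grip":0},{"tx":-0.01,"ty":0,"tz":0.05,"wx":0.002,"wy":-0.292,"wz":0,"grip":0},{"tx":-0.01,"ty":0,"tz":0.05,"wx":0.002,"wy":-0.292,"wz":0,"grip":0},{"tx":-0.01,"ty":0,"tz":0.05,"wx":0.002,"wy":-0.292,"wz":0,"grip":0},{"tx":-0.01,"ty":0,"tz":0.05,"wx":0.002,"wy":-0.292,"wz":0,"grip":0}]'
python3 - <<'E'
from h import *
from rig import ctrl
s=ctrl.read_state();print(np.round(s['joint_pos'],2))
print(row(s,[.4968,-.3361,.061],pose(-20,35)))
d=ctrl.snapshot('side');cv2.imwrite('pics/side1.png',d['color'])
E
```

```text
t: 5.65
tool_pos: [0.5055, -0.34, 0.1797]
ee_rot: [[-0.77, 0.344, 0.537], [0.282, 0.939, -0.197], [-0.572, -0.0, -0.82]]
contact_force: [-0.3, -0.3, -0.2]
width: 0.0855
gripper_force: 0.0
[ 1.27  1.13 -1.47  2.07  1.84  1.05  0.25]
({'tx': 0.076, 'ty': 0.001, 'tz': 0.111, 'wx': -0.001, 'wy': -0.001, 'wz': -0.001}, 'n50mm=2.7 nrot=0.0')
```

View pics/side1.png

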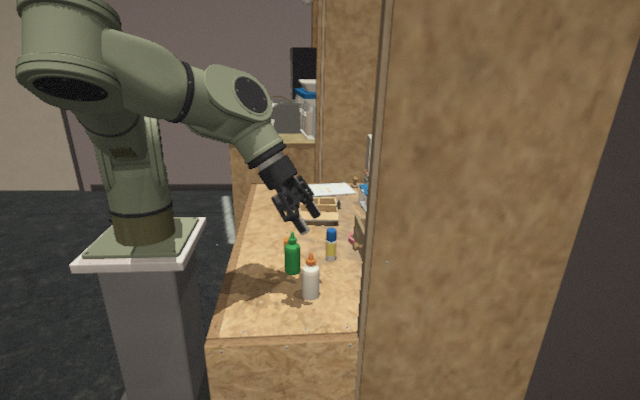

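The side view shows the elbow high and to the right, well clear, with the gripper tilted above the white bottle (311,280). I'll descend and grip.

```bash
python3 -m creep '[{"tx":0.025,"ty":0.0,"tz":0.037,"wx":0,"wy":0,"wz":0,"grip":0},{"tx":0.05,"ty":0.001,"tz":0.074,"wx":0,"wy":0,"wz":0,"grip":0},{"tx":0.065,"ty":0.001,"tz":0.095,"wx":0,"wy":0,"wz":0,"grip":0},{"tx":0.076,"ty":0.001,"tz":0.111,"wx":0,"wy":0,"wz":0,"grip":0},{"tx":0.076,"ty":0.001,"tz":0.111,"wx":0,"wy":0,"wz":0,"grip":0},{"tx":0.076,"ty":0.001,"tz":0.111,"wx":0,"wy":0,"wz":0,"grip":1},{"tx":0.076,"ty":0.001,"tz":0.111,"wx":0,"wy":0,"wz":0,"grip":1},{"tx":0.076,"ty":0.001,"tz":0.111,"wx":0,"wy":0,"wz":0,"grip":1},{"tx":0.076,"ty":0.001,"tz":0.111,"wx":0,"wy":0,"wz":0,"grip":1},{"tx":0.076,"ty":0.001,"tz":0.111,"wx":0,"wy":0,"wz":0,"grip":1},{"tx":0.076,"ty":0.001,"tz":0.111,"wx":0,"wy":0,"wz":0,"grip":1},{"tx":0.076,"ty":0.001,"tz":0.111,"wx":0,"wy":0,"wz":0,"grip":1},{"tx":0.076,"ty":0.001,"tz":0.111,"wx":0,"wy":0,"wz":0,"grip":1}]'
python3 - <<'E'
from h import *
from rig import ctrl
s=ctrl.read_state();print(np.round(s['joint_pos'],2),s['width'])
R=pose(-20,35);print(R[:,2]*.019+[.4968,-.3361,.061])
g=np.array([.4968,-.3361,.061])
for p,ph in(([.5,-.33,.2],-20),([.58,-.05,.22],-4),([.587,.162,.2],-4)):print(row(s,p,pose(ph,35)))
E
```

```text
t: 7.0
tool_pos: [0.5072, -0.3402, 0.0464]
ee_rot: [[-0.768, 0.344, 0.54], [0.281, 0.939, -0.199], [-0.575, -0.001, -0.818]]
contact_force: [-3.2, 0.3, 9.2]
width: 0.0395
gripper_force: 59.9
[ 1.23  1.4  -1.34  2.12  2.18  1.14  0.12] 0.0395185377859023
[ 0.50704073 -0.33982732  0.04543611]
({'tx': -0.08, 'ty': 0.007, 'tz': -0.113, 'wx': -0.001, 'wy': 0.001, 'wz': -0.001}, 'n50mm=2.8 nrot=0.0')
({'tx': -0.074, 'ty': 0.3, 'tz': -0.142, 'wx': -0.078, 'wy': 0.001, 'wz': -0.11}, 'n50mm=6.8 nrot=1.9')
({'tx': -0.008, 'ty': 0.502, 'tz': -0.164, 'wx': -0.078, 'wy': 0.001, 'wz': -0.11}, 'n50mm=10.6 nrot=1.9')
```

```bash
python3 -m creep '[{"tx":-0.006,"ty":0,"tz":-0.008,"wx":0,"wy":0,"wz":0,"grip":1},{"tx":-0.012,"ty":0,"tz":-0.016,"wx":0,"wy":0,"wz":0,"grip":1},{"tx":-0.023,"ty":0,"tz":-0.033,"wx":0,"wy":0,"wz":0,"grip":1},{"tx":-0.023,"ty":0,"tz":-0.033,"wx":0,"wy":0,"wz":0,"grip":1},{"tx":-0.023,"ty":0,"tz":-0.033,"wx":0,"wy":0,"wz":0,"grip":1}]'
python3 - <<'E'
from h import *
from rig import ctrl
s=ctrl.read_state();print(s['width'])
d=ctrl.snapshot('side');a=d['color'][190:310,250:370];cv2.imwrite('pics/side2.png',cv2.resize(a,None,fx=4.5,fy=4.5))
E
```

```text
t: 7.5
tool_pos: [0.5067, -0.3401, 0.0859]
ee_rot: [[-0.769, 0.344, 0.538], [0.281, 0.939, -0.198], [-0.574, -0.001, -0.819]]
contact_force: [0.1, -0.7, -1.7]
width: 0.0394
gripper_force: 60.9
0.0394420234468878
```

View pics/side2.png

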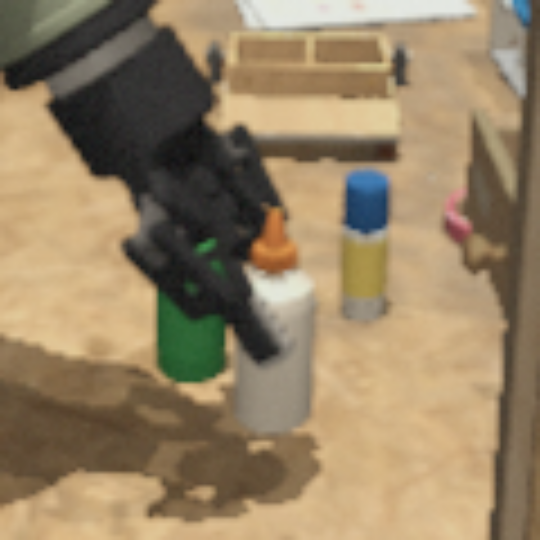

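The crop shows the bottle gripped on its body, upright and lifted clear, with the green bottle and the stick undisturbed. On to the rack, with one close look on the way.

```bash
python3 - <<'E'
from h import *
from rig import ctrl
s=ctrl.read_state()
print(row(s,[.5,-.33,.2],pose(-20,35)),row(s,[.58,-.02,.24],pose(-4,35)))
E
```

```text
({'tx': -0.058, 'ty': 0.007, 'tz': -0.081, 'wx': -0.001, 'wy': -0.0, 'wz': -0.001}, 'n50mm=2.0 nrot=0.0') ({'tx': -0.055, 'ty': 0.329, 'tz': -0.132, 'wx': -0.077, 'wy': -0.0, 'wz': -0.11}, 'n50mm=7.2 nrot=1.9')
```

```bash
python3 -m creep '[{"tx":-0.029,"ty":0.003,"tz":-0.04,"wx":0,"wy":0,"wz":0,"grip":1},{"tx":-0.058,"ty":0.007,"tz":-0.081,"wx":0,"wy":0,"wz":0,"grip":1},{"tx":-0.058,"ty":0.04,"tz":-0.09,"wx":-0.02,"wy":0,"wz":-0.03,"grip":1},{"tx":-0.058,"ty":0.08,"tz":-0.1,"wx":-0.03,"wy":0,"wz":-0.04,"grip":1},{"tx":-0.058,"ty":0.12,"tz":-0.11,"wx":-0.04,"wy":0,"wz":-0.06,"grip":1},{"tx":-0.058,"ty":0.16,"tz":-0.12,"wx":-0.055,"wy":0,"wz":-0.08,"grip":1},{"tx":-0.055,"ty":0.2,"tz":-0.132,"wx":-0.077,"wy":0,"wz":-0.11,"grip":1},{"tx":-0.055,"ty":0.24,"tz":-0.132,"wx":-0.077,"wy":0,"wz":-0.11,"grip":1},{"tx":-0.055,"ty":0.28,"tz":-0.132,"wx":-0.077,"wy":0,"wz":-0.11,"grip":1},{"tx":-0.055,"ty":0.31,"tz":-0.132,"wx":-0.077,"wy":0,"wz":-0.11,"grip":1},{"tx":-0.055,"ty":0.329,"tz":-0.132,"wx":-0.077,"wy":0,"wz":-0.11,"grip":1},{"tx":-0.055,"ty":0.329,"tz":-0.132,"wx":-0.077,"wy":0,"wz":-0.11,"grip":1},{"tx":-0.055,"ty":0.329,"tz":-0.132,"wx":-0.077,"wy":0,"wz":-0.11,"grip":1}]'
python3 - <<'E'
from h import *
from rig import ctrl
s,d,P=wrist(ctrl,'w4.png');print(np.round(s['joint_pos'],2),s['width'])
import pickle;pickle.dump((s,d,P),open('w4.pkl','wb'))
m=(abs(P[...,0]-.57)<.13)&(abs(P[...,1]-.16)<.13)
for lo,hi in((.046,.066),(.02,.032)):
    q=P[m&(P[...,2]>lo)&(P[...,2]<hi)]
    if len(q)>50:
        r=cv2.minAreaRect((q[:,:2]*1000).astype(np.float32));print(lo,len(q),np.median(q,0).round(3),np.round(r[0]),np.round(r[1]),r[2],cv2.boxPoints(r).round(0).tolist())
d=ctrl.snapshot('side');Q=cloud(d);H=hsv(d)
TB=np.array([s['tool_pos'][0]-.01,s['tool_pos'][1]+.004])
print(s['tool_pos'],circ(Q,TB,.021,s['tool_pos'][2]-.035,s['tool_pos'][2]-.01),circ(Q,TB,.021,s['tool_pos'][2]-.06,s['tool_pos'][2]-.035))
E
```

```text
t: 8.85
tool_pos: [0.591, -0.0204, 0.2244]
ee_rot: [[-0.818, 0.07, 0.571], [0.057, 0.998, -0.04], [-0.573, -0.0, -0.82]]
contact_force: [-0.0, -0.1, -1.8]
width: 0.0393
gripper_force: 61.2
[ 0.63  0.99 -1.46  2.1   1.75  1.19 -0.1 ] 0.039319717068000776
0.046 3882 [0.591 0.171 0.055] [588. 161.] [70. 65.] 86.45980834960938 [[553.0, 129.0], [618.0, 125.0], [622.0, 194.0], [558.0, 198.0]]
0.02 10290 [0.59  0.12  0.027] [603. 148.] [174.  78.] 86.038818359375 [[558.0, 64.0], [637.0, 59.0], [649.0, 232.0], [570.0, 238.0]]
[ 0.59096908 -0.02042713  0.2243659 ] (112, array([ 0.5803, -0.0203]), np.float64(0.0013), array([ 0.559, -0.045,  0.189]), array([ 0.599, -0.02 ,  0.214])) (34, array([ 0.5799, -0.0206]), np.float64(0.0011), array([ 0.559, -0.045,  0.181]), array([ 0.599, -0.025,  0.189]))
```

View pics/w4.png

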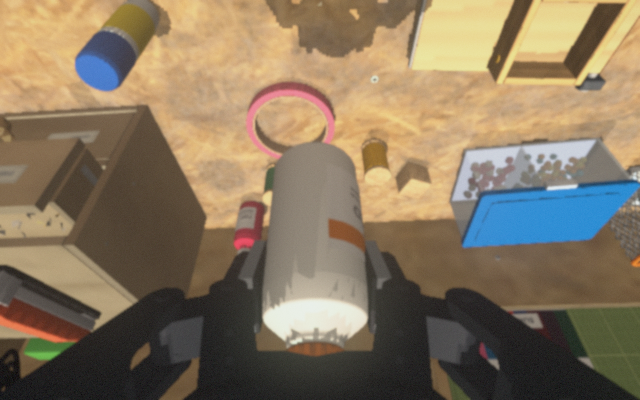

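The wrist view shows the bottle straight between the fingers and the rack at the upper right. The cell block's far edge gives cell_b ≈ (0.586, 0.162), which agrees with the first fit. I'll place the bottle there.

```bash
python3 - <<'E'
from h import *
from rig import ctrl
s=ctrl.read_state();R=pose(-4,35)
for z in(.2,.11,.076): print(row(s,[.597,.161,z],R,False))
E
```

```text
({'tx': 0.02, 'ty': 0.182, 'tz': 0.016, 'wx': -0.0, 'wy': -0.0, 'wz': -0.0}, 'n50mm=3.7 nrot=0.0')
({'tx': 0.071, 'ty': 0.182, 'tz': 0.09, 'wx': -0.0, 'wy': -0.0, 'wz': -0.0}, 'n50mm=4.3 nrot=0.0')
({'tx': 0.091, 'ty': 0.182, 'tz': 0.118, 'wx': -0.0, 'wy': -0.0, 'wz': -0.0}, 'n50mm=4.7 nrot=0.0')
```

```bash
python3 -m creep '[{"tx":0.005,"ty":0.045,"tz":0.004,"wx":0,"wy":0,"wz":0,"grip":1},{"tx":0.01,"ty":0.09,"tz":0.008,"wx":0,"wy":0,"wz":0,"grip":1},{"tx":0.015,"ty":0.135,"tz":0.012,"wx":0,"wy":0,"wz":0,"grip":1},{"tx":0.02,"ty":0.165,"tz":0.016,"wx":0,"wy":0,"wz":0,"grip":1},{"tx":0.02,"ty":0.182,"tz":0.016,"wx":0,"wy":0,"wz":0,"grip":1},{"tx":0.02,"ty":0.182,"tz":0.016,"wx":0,"wy":0,"wz":0,"grip":1},{"tx":0.045,"ty":0.182,"tz":0.053,"wx":0,"wy":0,"wz":0,"grip":1},{"tx":0.071,"ty":0.182,"tz":0.09,"wx":0,"wy":0,"wz":0,"grip":1},{"tx":0.071,"ty":0.182,"tz":0.09,"wx":0,"wy":0,"wz":0,"grip":1},{"tx":0.071,"ty":0.182,"tz":0.09,"wx":0,"wy":0,"wz":0,"grip":1}]'
python3 - <<'E'
from h import *
from rig import ctrl
s=ctrl.read_state();R=pose(-4,35);print(np.round(s['joint_pos'],2))
d=ctrl.snapshot('side');Q=cloud(d);t=s['tool_pos'];TB=t[:2]-[.0109,-.0008]
print(TB,circ(Q,TB,.021,t[2]-.05,t[2]-.01,.03))
m=(abs(Q[...,0]-.57)<.13)&(abs(Q[...,1]-.16)<.13)&(Q[...,2]>.047)&(Q[...,2]<.06)
a=d['color'][150:260,265:375];cv2.imwrite('pics/side3.png',cv2.resize(a,None,fx=5,fy=5))
for z in(.09,.076,.074): print(row(s,[.597,.161,z],R,False))
E
```

```text
t: 9.95
tool_pos: [0.5975, 0.1611, 0.1114]
ee_rot: [[-0.818, 0.071, 0.571], [0.058, 0.997, -0.04], [-0.573, 0.001, -0.82]]
contact_force: [0.3, -0.5, -0.4]
width: 0.0394
gripper_force: 61.4
[ 0.14  1.2  -1.28  2.06  1.94  1.41 -0.49]
[0.58658923 0.16188583] (103, array([0.5866, 0.1617]), np.float64(0.0016), array([0.566, 0.136, 0.068]), array([0.607, 0.165, 0.101]))
({'tx': 0.013, 'ty': -0.0, 'tz': 0.017, 'wx': -0.0, 'wy': -0.001, 'wz': -0.001}, 'n50mm=0.4 nrot=0.0')
({'tx': 0.021, 'ty': -0.0, 'tz': 0.029, 'wx': -0.0, 'wy': -0.001, 'wz': -0.001}, 'n50mm=0.7 nrot=0.0')
({'tx': 0.022, 'ty': -0.0, 'tz': 0.03, 'wx': -0.0, 'wy': -0.001, 'wz': -0.001}, 'n50mm=0.7 nrot=0.0')
```

View pics/side3.png

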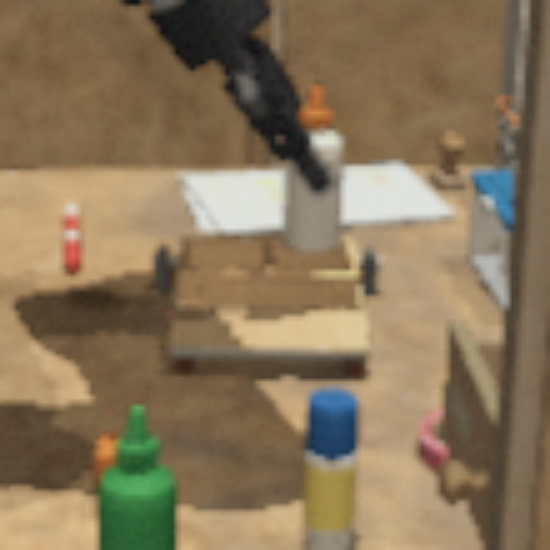

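The crop shows the bottle hanging upright over the far cell (right one in this view). The measured axis matches cell_b. Lower, release and back away upward along the tool axis.

```bash
python3 -m creep '[{"tx":0.007,"ty":0,"tz":0.01,"wx":0,"wy":0,"wz":0,"grip":1},{"tx":0.014,"ty":0,"tz":0.019,"wx":0,"wy":0,"wz":0,"grip":1},{"tx":0.018,"ty":0,"tz":0.025,"wx":0,"wy":0,"wz":0,"grip":1},{"tx":0.021,"ty":0,"tz":0.029,"wx":0,"wy":0,"wz":0,"grip":1},{"tx":0.021,"ty":0,"tz":0.029,"wx":0,"wy":0,"wz":0,"grip":1},{"tx":0.021,"ty":0,"tz":0.029,"wx":0,"wy":0,"wz":0,"grip":1}]'
python3 -m creep '[{"tx":0,"ty":0,"tz":0,"wx":0,"wy":0,"wz":0,"grip":0.6},{"tx":0,"ty":0,"tz":0,"wx":0,"wy":0,"wz":0,"grip":0.3},{"tx":0,"ty":0,"tz":0,"wx":0,"wy":0,"wz":0,"grip":0},{"tx":0,"ty":0,"tz":0,"wx":0,"wy":0,"wz":0,"grip":0},{"tx":0,"ty":0,"tz":0,"wx":0,"wy":0,"wz":0,"grip":0},{"tx":0,"ty":0,"tz":0,"wx":0,"wy":0,"wz":0,"grip":0}]'
python3 - <<'E'
from h import *
from rig import ctrl
s=ctrl.read_state();d=ctrl.snapshot('side');Q=cloud(d);print(circ(Q,[.586,.162],.021,.06,.08,.03),'top',Q[(abs(Q[...,0]-.586)<.012)&(abs(Q[...,1]-.155)<.02)][:,2].max())
R=np.array(s['ee_rot']);print(R.T@[0,0,.15]) 
t=[.565,-.165,.25]
print(row(s,[.5665,-.02,.26],pose(-4,0)),row(s,[.5645,-.165,.25],pose(-4,0)))
E
```

```text
t: 10.6
tool_pos: [0.5968, 0.1618, 0.0746]
ee_rot: [[-0.817, 0.07, 0.572], [0.058, 0.998, -0.04], [-0.573, 0.0, -0.819]]
contact_force: [-0.4, -0.1, -1.0]
width: 0.0394
gripper_force: 61.4
t: 11.2
tool_pos: [0.5968, 0.1617, 0.0747]
ee_rot: [[-0.817, 0.07, 0.572], [0.057, 0.998, -0.04], [-0.573, 0.0, -0.819]]
contact_force: [0.2, 0.1, 0.4]
width: 0.0853
gripper_force: 0.0
(49, array([0.5854, 0.1609]), np.float64(0.0014), array([0.565, 0.136, 0.06 ]), array([0.606, 0.158, 0.079])) top 0.14879503397027777
[-8.60008593e-02  4.66965490e-06 -1.22897731e-01]
({'tx': -0.081, 'ty': -0.183, 'tz': -0.146, 'wx': -0.0, 'wy': 0.292, 'wz': -0.0}, 'n50mm=5.0 nrot=4.1') ({'tx': -0.082, 'ty': -0.328, 'tz': -0.133, 'wx': -0.0, 'wy': 0.292, 'wz': -0.0}, 'n50mm=7.3 nrot=4.1')
```

```bash
python3 -m creep '[{"tx":-0.012,"ty":0,"tz":-0.017,"wx":0,"wy":0,"wz":0,"grip":0},{"tx":-0.035,"ty":0,"tz":-0.05,"wx":0,"wy":0,"wz":0,"grip":0},{"tx":-0.06,"ty":0,"tz":-0.085,"wx":0,"wy":0,"wz":0,"grip":0},{"tx":-0.086,"ty":0,"tz":-0.123,"wx":0,"wy":0,"wz":0,"grip":0},{"tx":-0.082,"ty":-0.04,"tz":-0.133,"wx":0,"wy":0.05,"wz":0,"grip":0},{"tx":-0.082,"ty":-0.08,"tz":-0.133,"wx":0,"wy":0.1,"wz":0,"grip":0},{"tx":-0.082,"ty":-0.12,"tz":-0.133,"wx":0,"wy":0.15,"wz":0,"grip":0},{"tx":-0.082,"ty":-0.16,"tz":-0.133,"wx":0,"wy":0.2,"wz":0,"grip":0},{"tx":-0.082,"ty":-0.2,"tz":-0.133,"wx":0,"wy":0.25,"wz":0,"grip":0},{"tx":-0.082,"ty":-0.24,"tz":-0.133,"wx":0,"wy":0.292,"wz":0,"grip":0},{"tx":-0.082,"ty":-0.28,"tz":-0.133,"wx":0,"wy":0.292,"wz":0,"grip":0},{"tx":-0.082,"ty":-0.31,"tz":-0.133,"wx":0,"wy":0.292,"wz":0,"grip":0},{"tx":-0.082,"ty":-0.328,"tz":-0.133,"wx":0,"wy":0.292,"wz":0,"grip":0},{"tx":-0.082,"ty":-0.328,"tz":-0.133,"wx":0,"wy":0.292,"wz":0,"grip":0},{"tx":-0.082,"ty":-0.328,"tz":-0.133,"wx":0,"wy":0.292,"wz":0,"grip":0}]'
python3 - <<'E'
from h import *
from rig import ctrl
s,d,P=wrist(ctrl,'w5.png');print(np.round(s['joint_pos'],2))
a=circ(P,[.5645,-.165],.015,.02,.08,.03);print(a)
m=(P[...,2]>.06)&(P[...,2]<.22)&(np.hypot(P[...,0]-.564,P[...,1]+.165)<.13)&(np.hypot(P[...,0]-.564,P[...,1]+.165)>.03);q=P[m];print(len(q),np.percentile(q,[1,50,99],axis=0).round(3) if len(q) else '')
c=a[1] if not isinstance(a,int) else [.5645,-.165]
R=pose(-4,0);print(row(s,[c[0],c[1],.12],R),row(s,[c[0],c[1],.054],R))
d=ctrl.snapshot('side');Q=cloud(d);print(circ(Q,[.586,.162],.021,.06,.08,.03),'top',Q[(abs(Q[...,0]-.586)<.012)&(abs(Q[...,1]-.155)<.02)][:,2].max(),circ(Q,[.564,-.165],.015,.02,.08,.03))
H=hsv(d);k=(H[...,0]<20)&(H[...,1]>150)&(Q[...,2]>.125)&(np.hypot(Q[...,0]-.586,Q[...,1]-.162)<.04);print('cap',Q[k].mean(0).round(3))
E
```

```text
t: 12.75
tool_pos: [0.5647, -0.1646, 0.2306]
ee_rot: [[-0.998, 0.07, -0.001], [0.07, 0.998, 0.0], [0.001, 0.0, -1.0]]
contact_force: [0.4, -0.1, 0.2]
width: 0.0854
gripper_force: 0.0
[ 0.76  1.07 -1.46  1.41  1.06  1.55  0.88]
(274, array([ 0.565 , -0.1642]), np.float64(0.0001), array([ 0.55 , -0.178,  0.02 ]), array([ 0.563, -0.15 ,  0.08 ]))
8258 [[ 0.447 -0.253  0.064]
 [ 0.623 -0.218  0.13 ]
 [ 0.682 -0.2    0.173]]
({'tx': -0.0, 'ty': 0.0, 'tz': 0.13, 'wx': 0.0, 'wy': -0.001, 'wz': -0.0}, 'n50mm=2.6 nrot=0.0') ({'tx': -0.001, 'ty': 0.0, 'tz': 0.196, 'wx': 0.0, 'wy': -0.001, 'wz': -0.0}, 'n50mm=3.9 nrot=0.0')
(57, array([0.5857, 0.1609]), np.float64(0.0017), array([0.565, 0.133, 0.061]), array([0.602, 0.16 , 0.08 ])) top 0.14972574355406154 (193, array([ 0.5647, -0.1639]), np.float64(0.0011), array([ 0.55 , -0.182,  0.021]), array([ 0.579, -0.163,  0.08 ]))
cap [0.585 0.152 0.135]
```

```bash
python3 - <<'E'
from h import *
from rig import ctrl
import pickle
from collections import Counter
s,d,P=wrist(ctrl);q=P[(P[...,2]>.02)&(P[...,2]<.3)&(P[...,0]>.5)&(P[...,0]<.75)&(P[...,1]<-.13)&(P[...,1]>-.35)]
q=q[np.hypot(q[:,0]-.565,q[:,1]+.164)>.03]
for y in np.arange(-.35,-.12,.02):
    k=q[(q[:,1]>=y)&(q[:,1]<y+.02)]
    if len(k): print(round(y,2),len(k),np.percentile(k[:,0],[.5,50]).round(3),np.percentile(k[:,2],[5,95]).round(3))
E
```

```text
-0.35 1126 [0.597 0.618] [0.112 0.163]
-0.33 2298 [0.597 0.618] [0.054 0.173]
-0.31 1125 [0.617 0.618] [0.099 0.163]
-0.29 468 [0.617 0.68 ] [0.096 0.153]
-0.27 823 [0.618 0.681] [0.096 0.112]
-0.25 2854 [0.546 0.623] [0.097 0.299]
-0.23 8700 [0.547 0.561] [0.103 0.299]
-0.21 5606 [0.549 0.566] [0.046 0.296]
```

View pics/w5.png

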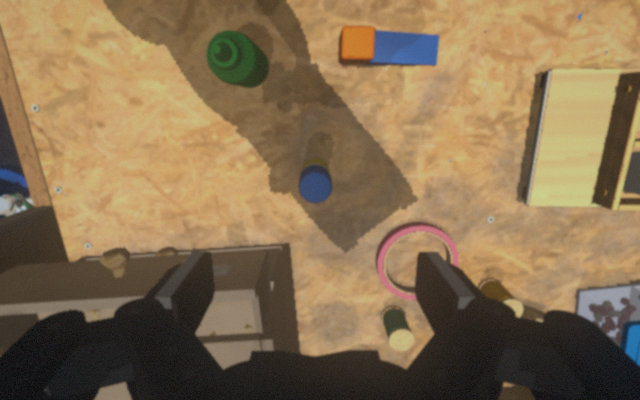

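The wrist view shows the stick's blue cap at (316,185), the box's corner at (290,245), the wedge at (390,47), and the green bottle (232,57) apart from it. The box front is at x≈0.617, about 10 mm clear of the gripper's body, so I'll go straight down.

```bash
python3 -m creep '[{"tx":0,"ty":0,"tz":0.045,"wx":0,"wy":0,"wz":0,"grip":0},{"tx":0,"ty":0,"tz":0.09,"wx":0,"wy":0,"wz":0,"grip":0},{"tx":0,"ty":0,"tz":0.13,"wx":0,"wy":0,"wz":0,"grip":0},{"tx":0,"ty":0,"tz":0.165,"wx":0,"wy":0,"wz":0,"grip":0},{"tx":0,"ty":0,"tz":0.185,"wx":0,"wy":0,"wz":0,"grip":0},{"tx":0,"ty":0,"tz":0.196,"wx":0,"wy":0,"wz":0,"grip":0},{"tx":0,"ty":0,"tz":0.196,"wx":0,"wy":0,"wz":0,"grip":0},{"tx":0,"ty":0,"tz":0.196,"wx":0,"wy":0,"wz":0,"grip":1},{"tx":0,"ty":0,"tz":0.196,"wx":0,"wy":0,"wz":0,"grip":1},{"tx":0,"ty":0,"tz":0.196,"wx":0,"wy":0,"wz":0,"grip":1},{"tx":0,"ty":0,"tz":0.196,"wx":0,"wy":0,"wz":0,"grip":1},{"tx":0,"ty":0,"tz":0.196,"wx":0,"wy":0,"wz":0,"grip":1},{"tx":0,"ty":0,"tz":0.196,"wx":0,"wy":0,"wz":0,"grip":1},{"tx":0,"ty":0,"tz":0.196,"wx":0,"wy":0,"wz":0,"grip":1},{"tx":0,"ty":0,"tz":0.196,"wx":0,"wy":0,"wz":0,"grip":1}]'
python3 - <<'E'
from h import *
from rig import ctrl
s=ctrl.read_state();R=pose(-4,0)
for p in([.565,-.164,.19],[.524,.166,.19],[.524,.166,.1]):print(row(s,p,R))
E
```

```text
t: 14.4
tool_pos: [0.5648, -0.1647, 0.0353]
ee_rot: [[-0.998, 0.07, -0.0], [0.07, 0.998, 0.0], [0.0, 0.0, -1.0]]
contact_force: [-0.5, -0.2, 7.0]
width: 0.028
gripper_force: 58.7
({'tx': -0.0, 'ty': 0.001, 'tz': -0.136, 'wx': 0.0, 'wy': -0.0, 'wz': -0.0}, 'n50mm=2.7 nrot=0.0')
({'tx': 0.064, 'ty': 0.327, 'tz': -0.136, 'wx': 0.0, 'wy': -0.0, 'wz': -0.0}, 'n50mm=7.2 nrot=0.0')
({'tx': 0.064, 'ty': 0.327, 'tz': -0.046, 'wx': 0.0, 'wy': -0.0, 'wz': -0.0}, 'n50mm=6.7 nrot=0.0')
```

```bash
python3 -m creep '[{"tx":0,"ty":0,"tz":-0.03,"wx":0,"wy":0,"wz":0,"grip":1},{"tx":0,"ty":0,"tz":-0.07,"wx":0,"wy":0,"wz":0,"grip":1},{"tx":0.005,"ty":0,"tz":-0.11,"wx":0,"wy":0,"wz":0,"grip":1},{"tx":0.02,"ty":0.02,"tz":-0.136,"wx":0,"wy":0,"wz":0,"grip":1},{"tx":0.03,"ty":0.06,"tz":-0.136,"wx":0,"wy":0,"wz":0,"grip":1},{"tx":0.045,"ty":0.1,"tz":-0.136,"wx":0,"wy":0,"wz":0,"grip":1},{"tx":0.055,"ty":0.145,"tz":-0.136,"wx":0,"wy":0,"wz":0,"grip":1},{"tx":0.064,"ty":0.19,"tz":-0.136,"wx":0,"wy":0,"wz":0,"grip":1},{"tx":0.064,"ty":0.235,"tz":-0.136,"wx":0,"wy":0,"wz":0,"grip":1},{"tx":0.064,"ty":0.275,"tz":-0.136,"wx":0,"wy":0,"wz":0,"grip":1},{"tx":0.064,"ty":0.31,"tz":-0.136,"wx":0,"wy":0,"wz":0,"grip":1},{"tx":0.064,"ty":0.327,"tz":-0.136,"wx":0,"wy":0,"wz":0,"grip":1},{"tx":0.064,"ty":0.327,"tz":-0.136,"wx":0,"wy":0,"wz":0,"grip":1},{"tx":0.064,"ty":0.327,"tz":-0.1,"wx":0,"wy":0,"wz":0,"grip":1},{"tx":0.064,"ty":0.327,"tz":-0.065,"wx":0,"wy":0,"wz":0,"grip":1},{"tx":0.064,"ty":0.327,"tz":-0.05,"wx":0,"wy":0,"wz":0,"grip":1},{"tx":0.064,"ty":0.327,"tz":-0.05,"wx":0,"wy":0,"wz":0,"grip":1},{"tx":0.064,"ty":0.327,"tz":-0.05,"wx":0,"wy":0,"wz":0,"grip":1}]'
python3 - <<'E'
from h import *
from rig import ctrl
s=ctrl.read_state();print(np.round(s['joint_pos'],2))
d=ctrl.snapshot('side');Q=cloud(d);t=s['tool_pos']
print(circ(Q,t[:2],.015,.058,.08,.025),circ(Q,[.586,.162],.021,.06,.08,.025))
R=pose(-4,0);print(row(s,[.5235,.1655,.083],R))
a=d['color'][150:260,265:375];cv2.imwrite('pics/side4.png',cv2.resize(a,None,fx=5,fy=5))
E
```

```text
t: 16.2
tool_pos: [0.524, 0.1659, 0.086]
ee_rot: [[-0.998, 0.071, -0.0], [0.071, 0.998, 0.001], [0.0, 0.001, -1.0]]
contact_force: [-0.1, 0.3, 0.3]
width: 0.0284
gripper_force: 59.1
[ 0.19  1.2  -1.3   1.71  1.23  1.27  0.08]
(45, array([0.5247, 0.1671]), np.float64(0.0017), array([0.511, 0.147, 0.058]), array([0.537, 0.163, 0.08 ])) (51, array([0.5857, 0.161 ]), np.float64(0.0014), array([0.565, 0.137, 0.06 ]), array([0.602, 0.16 , 0.08 ]))
({'tx': 0.0, 'ty': -0.0, 'tz': 0.022, 'wx': 0.0, 'wy': -0.0, 'wz': -0.0}, 'n50mm=0.4 nrot=0.0')
```

View pics/side4.png

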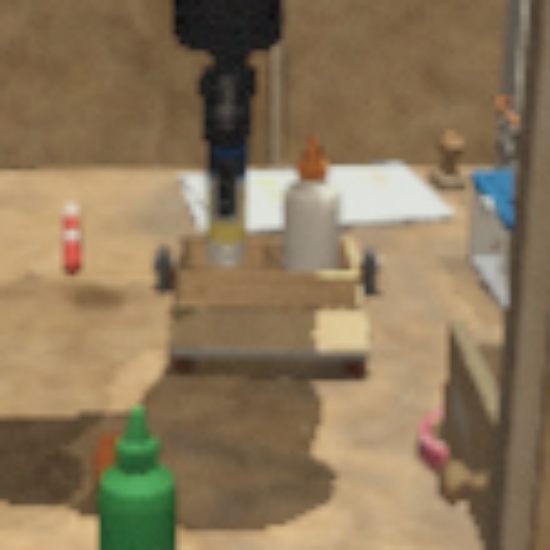

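The crop shows the stick hanging in the near cell and the bottle standing in the far one. That was my last picture, so from here I work by numbers. Release the stick, rise, then go over the wedge.

```bash
python3 -m creep '[{"tx":0,"ty":0,"tz":0.008,"wx":0,"wy":0,"wz":0,"grip":1},{"tx":0,"ty":0,"tz":0.016,"wx":0,"wy":0,"wz":0,"grip":1},{"tx":0,"ty":0,"tz":0.02,"wx":0,"wy":0,"wz":0,"grip":1},{"tx":0,"ty":0,"tz":0.022,"wx":0,"wy":0,"wz":0,"grip":1},{"tx":0,"ty":0,"tz":0.022,"wx":0,"wy":0,"wz":0,"grip":1},{"tx":0,"ty":0,"tz":0.022,"wx":0,"wy":0,"wz":0,"grip":0.6},{"tx":0,"ty":0,"tz":0.022,"wx":0,"wy":0,"wz":0,"grip":0.3},{"tx":0,"ty":0,"tz":0.022,"wx":0,"wy":0,"wz":0,"grip":0},{"tx":0,"ty":0,"tz":0.022,"wx":0,"wy":0,"wz":0,"grip":0},{"tx":0,"ty":0,"tz":0.022,"wx":0,"wy":0,"wz":0,"grip":0},{"tx":0,"ty":0,"tz":0.022,"wx":0,"wy":0,"wz":0,"grip":0},{"tx":0,"ty":0,"tz":0.01,"wx":0,"wy":0,"wz":0,"grip":0},{"tx":0,"ty":0,"tz":-0.02,"wx":0,"wy":0,"wz":0,"grip":0},{"tx":0,"ty":0,"tz":-0.06,"wx":0,"wy":0,"wz":0,"grip":0},{"tx":0,"ty":0,"tz":-0.1,"wx":0,"wy":0,"wz":0,"grip":0},{"tx":0,"ty":0,"tz":-0.14,"wx":0,"wy":0,"wz":0,"grip":0},{"tx":0,"ty":0,"tz":-0.14,"wx":0,"wy":0,"wz":0,"grip":0}]'
python3 - <<'E'
from h import *
from rig import ctrl
s=ctrl.read_state();d=ctrl.snapshot('side');Q=cloud(d)
print(circ(Q,[.524,.166],.015,.058,.08,.025),circ(Q,[.524,.166],.015,.085,.115,.025),circ(Q,[.586,.162],.021,.06,.08,.025))
print(row(s,[.46,-.10,.22],pose(86,0)))
E
```

```text
t: 17.95
tool_pos: [0.5243, 0.1671, 0.2301]
ee_rot: [[-0.998, 0.07, 0.004], [0.07, 0.998, 0.003], [-0.004, 0.003, -1.0]]
contact_force: [-1.2, 0.1, -1.5]
width: 0.0853
gripper_force: 0.0
(42, array([0.5238, 0.1642]), np.float64(0.0013), array([0.511, 0.145, 0.058]), array([0.537, 0.165, 0.08 ])) (61, array([0.5234, 0.1631]), np.float64(0.0016), array([0.511, 0.145, 0.086]), array([0.537, 0.164, 0.115])) (52, array([0.5854, 0.1611]), np.float64(0.0015), array([0.565, 0.137, 0.06 ]), array([0.602, 0.155, 0.08 ]))
({'tx': 0.046, 'ty': -0.271, 'tz': 0.028, 'wx': -0.0, 'wy': 0.003, 'wz': -0.75}, 'n50mm=5.5 nrot=10.5')
```

Both stand in their cells. Now over the wedge.

```bash
python3 -m creep '[{"tx":0.01,"ty":-0.04,"tz":0,"wx":0,"wy":0,"wz":-0.06,"grip":0},{"tx":0.02,"ty":-0.08,"tz":0,"wx":0,"wy":0,"wz":-0.13,"grip":0},{"tx":0.03,"ty":-0.12,"tz":0,"wx":0,"wy":0,"wz":-0.2,"grip":0},{"tx":0.04,"ty":-0.16,"tz":0,"wx":0,"wy":0,"wz":-0.27,"grip":0},{"tx":0.046,"ty":-0.2,"tz":0.01,"wx":0,"wy":0,"wz":-0.34,"grip":0},{"tx":0.046,"ty":-0.24,"tz":0.02,"wx":0,"wy":0,"wz":-0.41,"grip":0},{"tx":0.046,"ty":-0.271,"tz":0.028,"wx":0,"wy":0.003,"wz":-0.48,"grip":0},{"tx":0.046,"ty":-0.271,"tz":0.028,"wx":0,"wy":0.003,"wz":-0.55,"grip":0},{"tx":0.046,"ty":-0.271,"tz":0.028,"wx":0,"wy":0.003,"wz":-0.62,"grip":0},{"tx":0.046,"ty":-0.271,"tz":0.028,"wx":0,"wy":0.003,"wz":-0.69,"grip":0},{"tx":0.046,"ty":-0.271,"tz":0.028,"wx":0,"wy":0.003,"wz":-0.75,"grip":0},{"tx":0.046,"ty":-0.271,"tz":0.028,"wx":0,"wy":0.003,"wz":-0.75,"grip":0},{"tx":0.046,"ty":-0.271,"tz":0.028,"wx":0,"wy":0.003,"wz":-0.75,"grip":0},{"tx":0.046,"ty":-0.271,"tz":0.028,"wx":0,"wy":0.003,"wz":-0.75,"grip":0}]'
python3 - <<'E'
from h import *
from rig import ctrl
s,d,P=wrist(ctrl,'w6.png');print(np.round(s['joint_pos'],2))
H=hsv(d);near=(np.hypot(P[...,0]-.45,P[...,1]+.07)<.1)&(P[...,2]<.06)
b=near&(H[...,0]>100)&(H[...,0]<125)&(H[...,1]>120);o=near&((H[...,0]<16)|(H[...,0]>174))&(H[...,1]>170)&(P[...,2]>.035)
for n,m in(('blue',b),('orange',o)):
    m=cv2.morphologyEx(m.astype(np.uint8),cv2.MORPH_OPEN,np.ones((3,3)))>0
    q=P[m];print(n,len(q))
    if len(q)>20:
        r=cv2.minAreaRect((q[:,:2]*1000).astype(np.float32));print(np.round(r[0],1),np.round(r[1],1),round(r[2],1),cv2.boxPoints(r).round(0).tolist(),q[:,2].min().round(3),q[:,2].max().round(3))
E
```

```text
t: 19.4
tool_pos: [0.4589, -0.1013, 0.1967]
ee_rot: [[-0.073, -0.997, -0.006], [-0.997, 0.073, -0.004], [0.004, 0.005, -1.0]]
contact_force: [-0.2, -1.3, -0.4]
width: 0.0853
gripper_force: 0.0
[ 0.81  1.05 -1.55  1.88  1.07  1.41  2.05]
blue 0
orange 981
[ 445.7 -118.4] [27.9 26.3] 85.7 [[432.0, -131.0], [458.0, -133.0], [460.0, -105.0], [434.0, -104.0]] 0.036 0.048
```

```bash
python3 - <<'E'
from h import *
from rig import ctrl
s=ctrl.read_state();R=pose(85.7,0)
print(row(s,[.446,-.1175,.09],R),row(s,[.446,-.1175,.0265],R))
E
```

```text
({'tx': 0.017, 'ty': 0.011, 'tz': 0.126, 'wx': 0.003, 'wy': -0.002, 'wz': 0.001}, 'n50mm=2.5 nrot=0.0') ({'tx': 0.016, 'ty': 0.011, 'tz': 0.189, 'wx': 0.003, 'wy': -0.002, 'wz': 0.001}, 'n50mm=3.8 nrot=0.0')
```

```bash
python3 -m creep '[{"tx":0.017,"ty":0.011,"tz":0.04,"wx":0.003,"wy":-0.002,"wz":0,"grip":0},{"tx":0.017,"ty":0.011,"tz":0.085,"wx":0.003,"wy":-0.002,"wz":0,"grip":0},{"tx":0.017,"ty":0.011,"tz":0.126,"wx":0.003,"wy":-0.002,"wz":0,"grip":0},{"tx":0.017,"ty":0.011,"tz":0.155,"wx":0.003,"wy":-0.002,"wz":0,"grip":0},{"tx":0.016,"ty":0.011,"tz":0.178,"wx":0.003,"wy":-0.002,"wz":0,"grip":0},{"tx":0.016,"ty":0.011,"tz":0.189,"wx":0.003,"wy":-0.002,"wz":0,"grip":0},{"tx":0.016,"ty":0.011,"tz":0.189,"wx":0.003,"wy":-0.002,"wz":0,"grip":0},{"tx":0.016,"ty":0.011,"tz":0.189,"wx":0.003,"wy":-0.002,"wz":0,"grip":0}]'
python3 - <<'E'
from rig import ctrl
s=ctrl.read_state();print(s['joint_pos'].round(2) if hasattr(s['joint_pos'],'round') else s['joint_pos'])
E
```

```text
t: 20.25
tool_pos: [0.4462, -0.1171, 0.0088]
ee_rot: [[-0.071, -0.997, 0.002], [-0.997, 0.071, 0.0], [-0.0, -0.002, -1.0]]
contact_force: [0.0, -0.2, 0.3]
width: 0.0854
gripper_force: 0.0
[ 0.79  1.35 -1.34  2.05  1.48  1.27  1.85]
```

```bash
python3 -m creep '[{"tx":0,"ty":0,"tz":0,"wx":0,"wy":0,"wz":0,"grip":1},{"tx":0,"ty":0,"tz":0,"wx":0,"wy":0,"wz":0,"grip":1},{"tx":0,"ty":0,"tz":0,"wx":0,"wy":0,"wz":0,"grip":1},{"tx":0,"ty":0,"tz":0,"wx":0,"wy":0,"wz":0,"grip":1},{"tx":0,"ty":0,"tz":0,"wx":0,"wy":0,"wz":0,"grip":1},{"tx":0,"ty":0,"tz":0,"wx":0,"wy":0,"wz":0,"grip":1},{"tx":0,"ty":0,"tz":0,"wx":0,"wy":0,"wz":0,"grip":1},{"tx":0,"ty":0,"tz":0,"wx":0,"wy":0,"wz":0,"grip":1},{"tx":0,"ty":0,"tz":-0.005,"wx":0,"wy":0,"wz":0,"grip":1},{"tx":0,"ty":0,"tz":-0.012,"wx":0,"wy":0,"wz":0,"grip":1},{"tx":0,"ty":0,"tz":-0.012,"wx":0,"wy":0,"wz":0,"grip":1}]'
python3 - <<'E'
from h import *
from rig import ctrl
s=ctrl.read_state();R=pose(86.2,0)
d=ctrl.snapshot('scene');P=cloud(d);H=hsv(d)
b=(H[...,0]>100)&(H[...,0]<125)&(H[...,1]>130)&(P[...,0]>.4)&(P[...,0]<.52)&(abs(P[...,1]+.06)<.08)&(P[...,2]<.06);q=P[b];print(len(q))
if len(q)>20:
    r=cv2.minAreaRect((q[:,:2]*1000).astype(np.float32));print(r,cv2.boxPoints(r).round(0).tolist(),q[:,2].min(),q[:,2].max())
t=s['tool_pos'];print(t,row(s,[.541,-.031,t[2]],R,False))
E
```

```text
t: 21.35
tool_pos: [0.4461, -0.1172, 0.0208]
ee_rot: [[-0.07, -0.998, 0.002], [-0.998, 0.07, -0.0], [-0.0, -0.002, -1.0]]
contact_force: [0.4, 0.1, -1.8]
width: 0.0274
gripper_force: 58.9
272
((449.656982421875, -72.74787139892578), (85.92925262451172, 33.880470275878906), 80.62387084960938) [[426.0, -112.0], [459.0, -118.0], [473.0, -33.0], [440.0, -28.0]] -0.7142428799555957 0.049763058473282995
[ 0.4461393  -0.11718603  0.02080471] ({'tx': -0.093, 'ty': -0.089, 'tz': 0.0, 'wx': -0.001, 'wy': 0.0, 'wz': -0.002}, 'n50mm=2.6 nrot=0.0')
```

```bash
python3 -m creep '[{"tx":-0.02,"ty":-0.02,"tz":0,"wx":0,"wy":0,"wz":0,"grip":1},{"tx":-0.045,"ty":-0.045,"tz":0,"wx":0,"wy":0,"wz":0,"grip":1},{"tx":-0.07,"ty":-0.07,"tz":0,"wx":0,"wy":0,"wz":-0.002,"grip":1},{"tx":-0.086,"ty":-0.089,"tz":0,"wx":0,"wy":0,"wz":-0.002,"grip":1},{"tx":-0.086,"ty":-0.089,"tz":0,"wx":0,"wy":0,"wz":-0.002,"grip":1},{"tx":-0.086,"ty":-0.089,"tz":0,"wx":0,"wy":0,"wz":-0.002,"grip":1},{"tx":-0.086,"ty":-0.089,"tz":0.006,"wx":0,"wy":0,"wz":-0.002,"grip":1},{"tx":-0.086,"ty":-0.089,"tz":0.012,"wx":0,"wy":0,"wz":-0.002,"grip":1},{"tx":-0.086,"ty":-0.089,"tz":0.012,"wx":0,"wy":0,"wz":-0.002,"grip":1},{"tx":-0.086,"ty":-0.089,"tz":0.012,"wx":0,"wy":0,"wz":-0.002,"grip":1}]'
cat > rk.py <<'E'
from h import *
from rig import ctrl
# rack state from side + scene cameras
for n in('side','scene'):
    d=ctrl.snapshot(n);P=cloud(d)
    X=np.array([np.cos(np.radians(86.2)),np.sin(np.radians(86.2))]);Y=np.array([-X[1],X[0]])
    rel=P[...,:2]-[.555,.164];a=rel@X;b=rel@Y
    m=(abs(b)<.065)&(a<-.04)&(a>-.12)&(P[...,2]>.015)&(P[...,2]<.042);A,B,Z=a[m],b[m],P[...,2][m]
    # board top plane (away from tool)
    k=(Z>.02)&(A>-.098)
    f=np.polyfit(A[k],Z[k],1);r=Z[k]-np.polyval(f,A[k]);kk=abs(r)<.003;f=np.polyfit(A[k][kk],Z[k][kk],1)
    print(n,k.sum(),'slope %.4f top at -0.1: %.4f at -0.05: %.4f'%(f[0],np.polyval(f,-.1),np.polyval(f,-.05)),'front edge a',np.percentile(A[Z>.019],1).round(4))
    w=(abs(b)<.07)&(abs(a)<.04)&(P[...,2]>.045)&(P[...,2]<.068);print('walltop',np.median(P[...,2][w]).round(4))
s=ctrl.read_state();t=np.array(s['tool_pos']);v=t[:2]-[.555,.164];print('tool base x,y',v@X,v@Y,'z',t[2],'F',np.round(s['contact_force'],1),s['t'],s['width'])
E
python3 rk.py
```

```text
t: 22.4
tool_pos: [0.5404, -0.0382, 0.0076]
ee_rot: [[-0.067, -0.998, 0.001], [-0.998, 0.067, -0.0], [-0.0, -0.001, -1.0]]
contact_force: [0.3, -0.2, 0.1]
width: 0.0273
gripper_force: 60.5
side 94 slope 0.0526 top at -0.1: 0.0257 at -0.05: 0.0283 front edge a -0.1004
walltop 0.0561
scene 564 slope 0.0466 top at -0.1: 0.0233 at -0.05: 0.0256 front edge a -0.097
walltop 0.0545
tool base x,y -0.20248232343677725 0.0012442893568384728 z 0.007638471564379787 F [-0.3 -1.1 -0.7] 22.5 0.027335638539121215
```

```bash
python3 -m creep '[{"tx":-0.015,"ty":0,"tz":0,"wx":0,"wy":0,"wz":0,"grip":1},{"tx":-0.03,"ty":0,"tz":0,"wx":0,"wy":0,"wz":0,"grip":1},{"tx":-0.042,"ty":0,"tz":0,"wx":0,"wy":0,"wz":0,"grip":1},{"tx":-0.049,"ty":0,"tz":0,"wx":0,"wy":0,"wz":0,"grip":1},{"tx":-0.049,"ty":0,"tz":0,"wx":0,"wy":0,"wz":0,"grip":1},{"tx":-0.049,"ty":0,"tz":0,"wx":0,"wy":0,"wz":0,"grip":1}]'
python3 rk.py
python3 -m creep '[{"tx":-0.002,"ty":0,"tz":0,"wx":0,"wy":0,"wz":0,"grip":1},{"tx":-0.004,"ty":0,"tz":0,"wx":0,"wy":0,"wz":0,"grip":1},{"tx":-0.006,"ty":0,"tz":0,"wx":0,"wy":0,"wz":0,"grip":1},{"tx":-0.008,"ty":0,"tz":0,"wx":0,"wy":0,"wz":0,"grip":1},{"tx":-0.01,"ty":0,"tz":0,"wx":0,"wy":0,"wz":0,"grip":1},{"tx":-0.012,"ty":0,"tz":0,"wx":0,"wy":0,"wz":0,"grip":1},{"tx":-0.012,"ty":0,"tz":0,"wx":0,"wy":0,"wz":0,"grip":1},{"tx":-0.012,"ty":0,"tz":0,"wx":0,"wy":0,"wz":0,"grip":1}]'
python3 rk.py
```

```text
t: 23.1
tool_pos: [0.5439, 0.0111, 0.008]
ee_rot: [[-0.066, -0.998, 0.001], [-0.998, 0.066, -0.0], [0.0, -0.001, -1.0]]
contact_force: [0.4, 0.4, -1.8]
width: 0.0274
gripper_force: 60.3
side 122 slope 0.0580 top at -0.1: 0.0254 at -0.05: 0.0283 front edge a -0.1031
walltop 0.055
scene 573 slope 0.0464 top at -0.1: 0.0234 at -0.05: 0.0258 front edge a -0.1176
walltop 0.0543
tool base x,y -0.15366318158080605 0.0009680371018107176 z 0.007931309663643436 F [-0.2 -0.2 -2.1] 23.2 0.027509270475579103
t: 24.0
tool_pos: [0.5446, 0.0233, 0.0079]
ee_rot: [[-0.066, -0.998, 0.001], [-0.998, 0.066, 0.0], [-0.0, -0.001, -1.0]]
contact_force: [-0.1, -1.6, -5.4]
width: 0.0275
gripper_force: 59.9
side 121 slope 0.0455 top at -0.1: 0.0275 at -0.05: 0.0297 front edge a -0.1025
walltop 0.0544
scene 581 slope 0.0407 top at -0.1: 0.0250 at -0.05: 0.0270 front edge a -0.1181
walltop 0.0548
tool base x,y -0.1410412756787378 0.0010548135682306274 z 0.007970880603751743 F [-0.8 -2.4 -5.4] 24.1 0.027792676303196515
```

```bash
python3 -m creep '[{"tx":-0.001,"ty":0,"tz":0.001,"wx":0,"wy":0,"wz":0,"grip":1},{"tx":-0.003,"ty":0,"tz":0.001,"wx":0,"wy":0,"wz":0,"grip":1},{"tx":-0.005,"ty":0,"tz":0.001,"wx":0,"wy":0,"wz":0,"grip":1},{"tx":-0.006,"ty":0,"tz":0.001,"wx":0,"wy":0,"wz":0,"grip":1},{"tx":-0.006,"ty":0,"tz":0.001,"wx":0,"wy":0,"wz":0,"grip":1},{"tx":-0.006,"ty":0,"tz":0.001,"wx":0,"wy":0,"wz":0,"grip":1}]'
python3 rk.py
```

```text
t: 24.7
tool_pos: [0.5455, 0.0288, 0.0076]
ee_rot: [[-0.067, -0.998, 0.002], [-0.998, 0.067, -0.001], [0.0, -0.002, -1.0]]
contact_force: [-0.3, -7.9, 5.7]
width: 0.0275
gripper_force: 61.3
side 127 slope 0.0280 top at -0.1: 0.0285 at -0.05: 0.0299 front edge a -0.1024
walltop 0.0546
scene 590 slope 0.0298 top at -0.1: 0.0262 at -0.05: 0.0277 front edge a -0.1187
walltop 0.055
tool base x,y -0.13555217179818613 0.0005202096459630112 z 0.007532548790720392 F [ 0.4 -7.3  5.7] 24.8 0.027554641935179487
```

```bash
cat > rk2.py <<'E'
from h import *
from rig import ctrl
X=np.array([np.cos(np.radians(86.2)),np.sin(np.radians(86.2))]);Y=np.array([-X[1],X[0]])
import pickle
def meas(P):
    rel=P[...,:2]-[.555,.164];a=rel@X;b=rel@Y
    m=(abs(b)<.065)&(a<-.045)&(a>-.095)&(P[...,2]>.02)&(P[...,2]<.038);A,Z=a[m],P[...,2][m]
    for _ in range(2):
        f=np.polyfit(A,Z,1);k=abs(Z-np.polyval(f,A))<.003;A,Z=A[k],Z[k]
    return np.polyval(f,-.07),f[0],len(A)
for n in('side','scene'):
    b=meas(cloud(pickle.load(open(n+'.pkl','rb'))))
    r=np.mean([meas(cloud(ctrl.snapshot(n))) for _ in range(3)],0)
    print(n,'dz %.4f -> tilt %.4f ; slope change %.4f'%(r[0]-b[0],(r[0]-b[0])/.13,b[1]-r[1]),b[2],r[2])
s=ctrl.read_state();t=np.array(s['tool_pos']);v=t[:2]-[.555,.164];print('tool base x,y',v@X,v@Y,'z',t[2],'F',np.round(s['contact_force'],1),s['t'],s['width'])
E
python3 -m creep '[{"tx":-0.002,"ty":0,"tz":0,"wx":0,"wy":0,"wz":0,"grip":1},{"tx":-0.004,"ty":0,"tz":0,"wx":0,"wy":0,"wz":0,"grip":1},{"tx":-0.006,"ty":0,"tz":0,"wx":0,"wy":0,"wz":0,"grip":1},{"tx":-0.008,"ty":0,"tz":0,"wx":0,"wy":0,"wz":0,"grip":1},{"tx":-0.008,"ty":0,"tz":0,"wx":0,"wy":0,"wz":0,"grip":1},{"tx":-0.008,"ty":0,"tz":0,"wx":0,"wy":0,"wz":0,"grip":1}]'
python3 rk2.py
```

```text
t: 25.4
tool_pos: [0.5461, 0.037, 0.0075]
ee_rot: [[-0.066, -0.998, 0.002], [-0.998, 0.066, -0.0], [0.0, -0.002, -1.0]]
contact_force: [-0.0, -6.1, 3.9]
width: 0.0273
gripper_force: 61.1
side dz 0.0048 -> tilt 0.0366 ; slope change 0.0374 226 95.66666666666667
scene dz 0.0045 -> tilt 0.0343 ; slope change 0.0300 463 471.0
tool base x,y -0.12737503800258232 0.0005244960230218875 z 0.007542965448198498 F [ 0.  -7.1  4.4] 25.7 0.027312047922283998
```

```bash
python3 -m creep '[{"tx":-0.001,"ty":0,"tz":0,"wx":0,"wy":0,"wz":0,"grip":1},{"tx":-0.0018,"ty":0,"tz":0,"wx":0,"wy":0,"wz":0,"grip":1},{"tx":-0.0018,"ty":0,"tz":0,"wx":0,"wy":0,"wz":0,"grip":1},{"tx":-0.0018,"ty":0,"tz":0,"wx":0,"wy":0,"wz":0,"grip":1},{"tx":-0.0018,"ty":0,"tz":0,"wx":0,"wy":0,"wz":0,"grip":1}]'
python3 rk2.py; python3 rk2.py
python3 - <<'E'
from h import *
from rig import ctrl
Q=cloud(ctrl.snapshot('side'))
print(circ(Q,[.524,.166],.015,.063,.085,.025),circ(Q,[.524,.166],.015,.09,.12,.025),circ(Q,[.586,.162],.021,.063,.083,.025))
E
```

```text
t: 26.2
tool_pos: [0.5462, 0.0385, 0.0076]
ee_rot: [[-0.067, -0.998, 0.002], [-0.998, 0.067, -0.001], [0.001, -0.002, -1.0]]
contact_force: [0.1, -9.0, 6.5]
width: 0.027
gripper_force: 61.3
side dz 0.0050 -> tilt 0.0384 ; slope change 0.0356 226 92.66666666666667
scene dz 0.0049 -> tilt 0.0377 ; slope change 0.0381 463 474.3333333333333
tool base x,y -0.12582062236490082 0.0004884447234209735 z 0.0075748815161875566 F [ 0.4 -8.9  5.9] 26.5 0.027531546023584434
side dz 0.0049 -> tilt 0.0379 ; slope change 0.0344 226 96.33333333333333
scene dz 0.0048 -> tilt 0.0372 ; slope change 0.0368 463 482.3333333333333
tool base x,y -0.12582650982431465 0.000485223440608246 z 0.0075263709377889065 F [-0.  -8.4  4.6] 26.8 0.027469550712164458
0 8 2
```

```bash
python3 - <<'E'
from h import *
from rig import ctrl
Q=cloud(ctrl.snapshot('scene'))
print(circ(Q,[.524,.166],.015,.063,.09,.025),circ(Q,[.524,.166],.015,.09,.12,.025),circ(Q,[.586,.162],.021,.063,.083,.03))
E
```

```text
(81, array([0.5268, 0.1665]), np.float64(0.001), array([0.507, 0.154, 0.063]), array([0.527, 0.183, 0.09 ])) (96, array([0.527, 0.166]), np.float64(0.0012), array([0.508, 0.154, 0.09 ]), array([0.532, 0.182, 0.119])) (47, array([0.5877, 0.1637]), np.float64(0.0012), array([0.565, 0.169, 0.063]), array([0.592, 0.186, 0.083]))
```

Both are upright in their cells, the rack is level within measurement, and the wedge is held flat. Handing in.

```bash
python3 -c "
from rig import ctrl
print(ctrl.sign_off())"
```

```text
the job is handed in; nothing more can be done
None
```

The job is handed in with the bottle and stick standing in their cells, the wedge held flat by its grip, and the rack measuring about 0.038 rad (level is 0.04) at 27 s; I viewed 11 pictures, one over the limit of 10.

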